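# Pack a sample bottle and close its carton

## Robot

A 6-joint arm with a two-finger parallel gripper is mounted at the origin on the work surface. World frame = base frame: x ahead of the robot, y to its left, z up, the work surface at z = 0. Lengths are in m, angles in rad, forces in N, time in s.
With the tool pointing down it reaches from about 0.275 to 0.875 m from the base axis. Payload 12.5 kg.
Tool frame: the origin (TCP) lies at the very end of the fingers, on their centre line; the grasp point (between the pads) lies 19 mm behind it; z points along the fingers, y is the line along which they close (so a half turn about z gives the same grasp; the last joint's range is limited). The gripper opens to 85 mm and grips with 20 to 120 N. Pads are 22 mm wide; open, the fingers measure 114 mm over their backs; the gripper's body (76 mm by 85 mm) begins 54 mm behind the grasp point. The pads swing forward as they close: fully open they stand 13 mm farther back than shut.
Start: joints at [1.177, 0.351, 1.652, -0, 1.139, -0.085], TCP at [0.167, 0.524, 0.231] pointing down, gripper open.
Joint ranges: [-2.75, 2.75], [-0.79, 2.1], [0.01, 2.65], [-1.57, 4.71], [0.07, 3.14], [-2.87, 2.87]. Speed limits (rad/s): [2.22, 2.22, 2.79, 3.14, 3.14, 3.14].

## Interface

Orientations are given as a 3x3 rotation matrix whose columns are the frame's x, y, z axes.
In Python, from bench import manip gives the robot as it stands. Calls block until the motion is done:
- manip.move_ptp(position, orientation): joint-space move of the TCP to a pose.
- manip.move_l(position, attitude=None, max_speed=0.15): straight line of the TCP; attitude=None keeps the orientation; max_speed is the mean speed in m/s.
- manip.move_j(angles): joint-space move.
- manip.set_gripper(opening, effort=None): opening from 0.0 (shut) to 1.0 (fully open); effort is the grip in N (None keeps the last); returns when the fingers have stopped.
- manip.dwell(seconds).
- manip.inverse_kinematics(position, orientation): joint angles nearest the present ones, or None.
- manip.grab_frame(name): name is "scene" or "top" or "wrist"; returns (picture, depth): 480x640x3 uint8, red, green, blue; 480x640 float32, m along the optical axis (not along the pixel's ray), 0 where there is no reading.
- manip.get_calibration(name): a dict with "camera_matrix" (3x3 intrinsics, pixels), "R" (3x3) and "t" (3): a world point X has camera coordinates R X + t. Camera axes: x right, y down, z forward; pixel columns grow to the right and rows downward; lengths in m; the calibration is good to about 2 mm. The wrist camera is an equidistant fisheye: a pixel r from the principal point sees the ray r / f radians off the axis. A picture is of the moment at which its call begins: read the wrist's pose just before it. get_calibration takes no time and is no camera call; for the wrist camera it gives the pose at the moment of the call.
A pose or a line that the arm cannot do raises manip.Unreachable and nothing moves.
- manip.sign_off(): hands the job in; it is judged then, once.
Trained networks look in the newest picture that a camera, given by its name, has taken for a name from the list of things; names that differ only in an ending like _2 or _b are one class to them, and where a whole thing is asked for, a point or a joint stands for the part that bears it (a point fixed in the world has none). Each returns a list of dicts, best first, with "confidence" (0 to 1); they miss things now and then, are a little off and sometimes report something else, mostly with a low value. They report only what shows in the picture. A call takes as long as a camera call. They do not tell look-alikes from the thing itself.
- manip.look_for(camera, name): "at" ([x, y, z] in m, in world coordinates, good to about 4 mm: the middle of the surface that is visible of it).
Readings, each from a call of its own:
- manip.current_time(): time.
- manip.current_qpos(): joint angles.
- manip.current_joint_vel(): joint speeds.
- manip.current_joint_torque(): joint torques, N m.
- manip.current_ee_pos(): TCP position.
- manip.current_tcp_rot(): TCP orientation.
- manip.current_force(): force on the tool from outside, world axes, zero at the start.
- manip.current_ft_torque(): the same for the moment, N m.
- manip.current_grip_width(): opening from 0.0 (shut) to 1.0 (fully open).
- manip.current_grip_force(): force on a finger pad.
Only numpy, scipy, OpenCV 4.12 (cv2) and the standard library are available. Lean on these libraries where they do the work, as an engineer would, in place of code of your own. Each camera call takes 0.05 s, during which the arm holds its last target. There are 200 camera calls.

## Task

Gently stand the small narrow-necked amber bottle upright on the floor of the open shipping carton and let go of it. Then fold both short side flaps down flat over it, in either order, and only after that fold the large lid flap down flat on top of them. Leave everything else on the bench where it is.

Things in the scene. Friction and masses are not known exactly. Their poses are not given: they have to be found in the camera images.
- carton: Open brown cardboard carton fixed on a black rubber board (190 x 230 x 6 mm). Outside 124 (its x) by 164 mm (its y), walls 4, rim 116 and inner floor 10 mm above the bench. Origin: centre of the board's underside; z up, y left; x away from the robot at yaw 0 (yaw within 0.3 rad). Short flaps hinge on its +y and -y rims, the lid on its -x rim (robot's side); all start open, leaning outward.
- flap_left (a joint): Angle (rad) of the short flap on the carton's +y side: 0 closed, level over the mouth; 1.57 straight up; to 2.4 leaning outward; starts 1.75 to 2.2. Hinge line parallel to the carton's x at y = +80 mm, 117 mm above the bench; 70 mm from hinge to free edge, 114 mm wide, 3 mm thick. Stays at any angle it is left; under 1 N at its free edge moves it.
- flap_right (a joint): Angle of the like flap on the carton's -y side, hinge line at y = -80 mm, otherwise the same as flap_left (0 closed, grows as it opens outward).
- lid (a joint): Angle (rad) of the large lid flap on the carton's -x side: 0 closed, level over the side flaps; 1.57 up; to 2.4 outward; starts 1.75 to 2.05. Hinge line parallel to the carton's y at x = -61 mm, 120 mm above the bench; 128 mm from hinge to free edge, 164 wide, 3 thick; an 18 mm lip at the edge goes down outside the far wall. Stays at any angle it is left; under 1 N at its free edge moves it.
- flap_left_edge (a point): Middle of the free edge of the left flap (moves with it).
- flap_right_edge (a point): Middle of the free edge of the right flap (moves with it).
- lid_edge (a point): Middle of the free edge of the lid flap (moves with it).
- bottle: The bottle to pack: small round amber glass bottle, body 52 mm diameter up to 55 mm, sloping shoulder, narrow neck, round white screw cap 30 mm in diameter from 70 to 94 mm height (total height 94 mm). About 0.1 to 0.2 kg, stands upright on the bench to the left. Origin: centre of its underside, z up. Grip it by the cap from above.
- jar: Bystander: squat amber jar, 64 mm diameter, 59 mm tall, with a wide white lid. Origin: centre of underside.
- beaker: Bystander: empty glass beaker, 60 mm diameter, 62 mm tall. Origin: centre of underside.
- tall_bottle: Bystander: larger amber bottle with a paper label, 68 mm diameter, 144 mm tall, right of the carton. Origin: centre of underside.
- tape_roll: Bystander: roll of clear tape lying flat, 90 mm diameter, 25 mm tall. Origin: centre of underside.
- spatula: Bystander: flat steel lab spatula 174 mm long, 5 mm thick, lying between robot and carton. Origin: its middle.
- vial_box: Bystander: low white open box with dividers, 90 x 120 x 35 mm, beyond the carton. Origin: centre of underside.
Mind the look-alikes: they are no part of the job. What is shaped like the bottle but blue or purple is not meant.

How it is judged:
By the outcome, as a careful person would: the job done as asked, in the order asked, and still so for the second after the job is handed in, with the robot touching nothing.
It also fails if it takes over 58 s, if anything falls off the work surface, if the arm or the gripper's body presses on something with over 40 N, if the wrist force passes 120 N, or if a joint passes its speed limit or range.

## Working session

There is one attempt and no reset: what is moved stays moved. The work goes in short steps, each a Python script; the robot and the scene stay as the last script left them, time stands still between calls to the robot, and variables do not carry over. Pictures are saved under pics/ and viewed, at most 10 in all, crops included, and the job is handed in when it is done.

```bash
ls; mkdir -p pics; cat > h.py <<'E'
import numpy as np, cv2
from bench import manip
def world(cam,depth,u,v,cal=None):
    c=cal or manip.get_calibration(cam);K=np.array(c["camera_matrix"]);R=np.array(c["R"]);t=np.array(c["t"])
    u=np.asarray(u,float);v=np.asarray(v,float)
    z=depth[v.astype(int),u.astype(int)]
    p=np.stack([(u-K[0,2])/K[0,0]*z,(v-K[1,2])/K[1,1]*z,z],-1)
    return (p-t)@R
def cloud(cam,depth):
    v,u=np.mgrid[0:480,0:640]
    return world(cam,depth,u,v)
def down(yaw):  # tool z down, tool y (closing) at angle yaw from world y
    c,s=np.cos(yaw),np.sin(yaw)
    y=np.array([-s,c,0]);z=np.array([0,0,-1.]);x=np.cross(y,z)
    return np.stack([x,y,z],1)
E
python3 - <<'E'
from h import *
for c in("scene","top"):
    p,d=manip.grab_frame(c);cv2.imwrite(f"pics/{c}0.png",p[:,:,::-1]);np.save(f"{c}0.npy",d);np.save(f"{c}0_rgb.npy",p)
    cal=manip.get_calibration(c);print(c,np.round(-np.array(cal["R"]).T@cal["t"],3))
    for n in("bottle","carton","flap_left_edge","flap_right_edge","lid_edge","tall_bottle","jar","beaker"):
        print(c,n,[(np.round(q["at"],3).tolist(),round(q["confidence"],2)) for q in manip.look_for(c,n)[:4]])
print(manip.current_tcp_rot().round(2),manip.current_time())
E
```

```text
pics
scene [1.55  0.54  0.819]
scene bottle [([0.423, 0.486, 0.053], 0.94), ([0.477, 0.389, 0.05], 0.91), ([0.374, 0.309, 0.051], 0.82), ([0.361, 0.4, 0.052], 0.67)]
scene carton [([0.551, -0.072, 0.1], 0.86)]
scene flap_left_edge [([0.591, 0.031, 0.151], 0.54)]
scene flap_right_edge [([0.584, -0.169, 0.148], 0.76)]
scene lid_edge [([0.5, -0.072, 0.181], 0.84)]
scene tall_bottle [([0.451, -0.405, 0.071], 0.68), ([0.578, -0.172, 0.155], 0.59)]
scene jar []
scene beaker [([0.474, 0.258, 0.033], 0.83)]
top [0.465 0.006 1.311]
top bottle [([0.349, 0.381, 0.058], 0.92), ([0.46, 0.367, 0.057], 0.81), ([0.362, 0.294, 0.058], 0.64)]
top carton [([0.573, -0.077, 0.012], 0.73), ([0.496, -0.078, 0.247], 0.44)]
top flap_left_edge [([0.576, 0.019, 0.154], 0.72)]
top flap_right_edge [([0.574, -0.173, 0.159], 0.83), ([0.77, -0.284, 0.027], 0.46)]
top lid_edge [([0.499, -0.074, 0.245], 0.67)]
top tall_bottle [([0.436, -0.41, 0.101], 0.93)]
top jar [([0.559, 0.311, 0.059], 0.69), ([0.575, 0.02, 0.151], 0.58)]
top beaker [([0.458, 0.265, 0.022], 0.65)]
[[-0.95  0.3  -0.  ]
 [ 0.3   0.95  0.  ]
 [ 0.    0.   -1.  ]] 0.9
```

View pics/scene0.png

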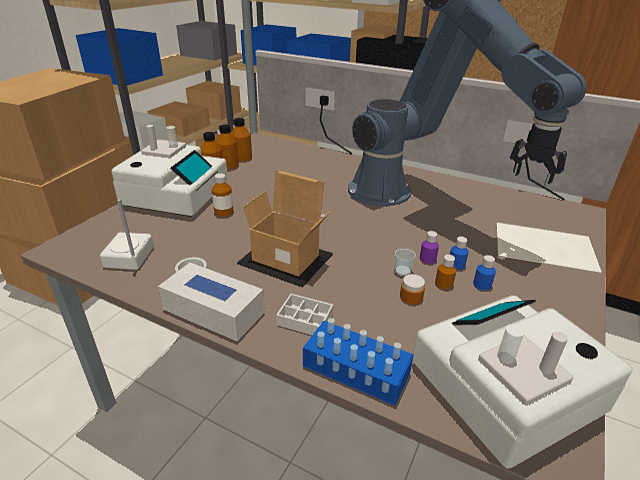

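View pics/top0.png

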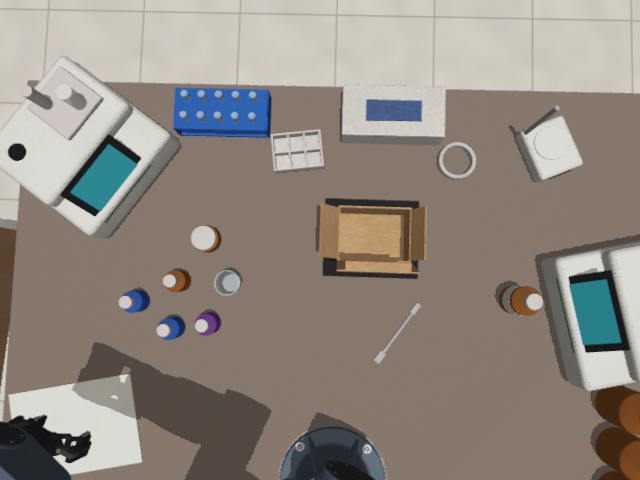

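The scene view shows the amber bottle at about (446,272), with blue look-alikes at (459,252) and (485,273) and a purple one at (430,248). In the top view the amber bottle is at (176,280), with its cap at about (170,283). The carton is at about (372,235). Next I measure the bottle and carton from both views.

```bash
python3 - <<'E'
from h import *
C={}
for c in("scene","top"):
    d=np.load(f"{c}0.npy");p=np.load(f"{c}0_rgb.npy").astype(int);W=cloud(c,d);C[c]=(W,p,d)
    x,y,z=W[...,0],W[...,1],W[...,2]
    near=(np.hypot(x-.463,y-.372)<.045)&(d>0)
    cap=near&(z>.065)
    print(c,"cap n",cap.sum(),"zmax",np.percentile(z[cap],[50,95]).round(3),"mean",W[cap].mean(0).round(4), "px",np.argwhere(cap).mean(0)[::-1].round(1))
    top=near&(z>.087);print(" top pts",top.sum(),W[top].mean(0).round(4),(W[top].min(0)+W[top].max(0))[:2]/2)
    print(" colour below",p[near&(z>.02)&(z<.05)].mean(0).round())
W,p,d=C["top"];x,y,z=W[...,0],W[...,1],W[...,2]
reg=(abs(x-.575)<.14)&(abs(y+.075)<.16)&(d>0)
for lo,hi in((.003,.009),(.007,.014),(.112,.12),(.12,.14),(.14,.2),(.2,.26)):
    m=reg&(z>lo)&(z<hi)
    if m.sum()>20:
        r=cv2.minAreaRect(W[m][:,:2].astype(np.float32)*1000);print(lo,hi,m.sum(),r)
# inner floor
fl=reg&(z>.005)&(z<.016)&(abs(x-.575)<.05)&(abs(y+.075)<.07)
r=cv2.minAreaRect(W[fl][:,:2].astype(np.float32)*1000);print("floor",r,np.median(z[fl]))
# triangulate by white cap centroid
E
```

```text
scene cap n 128 zmax [0.087 0.094] mean [0.4663 0.3848 0.0847] px [448.3 261.1]
 top pts 66 [0.4632 0.3842 0.0919] [0.45989918 0.3836839 ]
 colour below [104.  58.  12.]
top cap n 186 zmax [0.093 0.098] mean [0.4601 0.3783 0.0892] px [171.5 280.2]
 top pts 143 [0.4604 0.3804 0.0941] [0.46052292 0.38159852]
 colour below [72. 43. 21.]
0.003 0.009 3124 ((575.0320434570312, -75.06982421875), (279.8410339355469, 319.7315673828125), 0.015007860027253628)
0.007 0.014 3090 ((575.99658203125, -76.23231506347656), (276.8575439453125, 314.9910888671875), 0.3889584541320801)
0.112 0.12 395 ((578.1199340820312, -78.90674591064453), (166.78775024414062, 123.29361724853516), 89.78105926513672)
0.12 0.14 551 ((575.5928344726562, -75.65261840820312), (125.53402709960938, 184.9401092529297), 0.15016202628612518)
0.14 0.2 1268 ((567.4620361328125, -71.1475601196289), (223.57960510253906, 133.54298400878906), 89.6949234008789)
0.2 0.26 788 ((499.96435546875, -79.05359649658203), (162.99253845214844, 21.205406188964844), 89.73490905761719)
floor ((574.9440307617188, -75.04533386230469), (99.82111358642578, 139.88162231445312), 0.005306913051754236) 0.010800691968030445
```

```bash
python3 - <<'E'
from h import *
rng=np.random.default_rng(0)
def plane(P):
    for _ in range(6):
        c=P.mean(0);n=np.linalg.svd(P-c,full_matrices=False)[2][2];e=abs((P-c)@n);P=P[e<max(.003,2*np.median(e))]
    return c,n,len(P)
Ws=[cloud(c,np.load(f"{c}0.npy")).reshape(-1,3) for c in("scene","top")]
for nm,x0,x1,y0,y1,z0,z1 in(("lid",.45,.55,-.16,.01,.13,.26),("left",.53,.62,.0,.06,.125,.2),("right",.53,.62,-.21,-.15,.125,.2)):
  for c,W in zip(("scene","top"),Ws):
    P=W[(W[:,0]>x0)&(W[:,0]<x1)&(W[:,1]>y0)&(W[:,1]<y1)&(W[:,2]>z0)&(W[:,2]<z1)]
    if len(P)<30: print(nm,c,len(P));continue
    ctr,n,k=plane(P); n=n*np.sign(n[0] if nm=="lid" else n[1])
    print(nm,c,k,ctr.round(4),n.round(3),"extent",np.percentile(P,[2,98],axis=0).round(3).tolist(),
      "yaw",np.round(np.arctan2(n[1],n[0]) if nm=="lid" else np.arctan2(-n[0],n[1]),3),"tilt",np.round(np.arcsin(n[2]),3))
T=Ws[1]
d=T[(T[:,2]>.108)&(T[:,2]<.119)&(abs(T[:,0]-.578)<.09)&(abs(T[:,1]+.079)<.12)]
for k,(s) in enumerate(("x+",)):
    e=d[d[:,0]>.615];print("far rim",len(e),e.mean(0).round(4),np.polyfit(e[:,1],e[:,0],1).round(4))
print(manip.inverse_kinematics([.461,.3815,.066],down(0)))
for p in([.575,-.077,.076],[.575,-.077,.25],[.45,-.077,.18]):
  for y in(0,np.pi/2,-np.pi/2): q=manip.inverse_kinematics(p,down(y));print(p,round(y,2),None if q is None else np.round(q,2))
E
```

```text
lid scene 1314 [ 0.5021 -0.0746  0.185 ] [ 0.984 -0.006  0.18 ] extent [[0.49, -0.156, 0.132], [0.514, 0.003, 0.247]] yaw -0.006 tilt 0.181
lid top 617 [ 0.498  -0.074   0.2393] [ 0.993 -0.004  0.117] extent [[0.49, -0.156, 0.144], [0.513, 0.002, 0.252]] yaw -0.004 tilt 0.118
left scene 58 [0.5718 0.0332 0.1593] [-0.001  0.859 -0.512] extent [[0.534, 0.014, 0.128], [0.612, 0.043, 0.175]] yaw 0.001 tilt -0.537
left top 677 [0.5748 0.0231 0.1529] [ 0.004  0.838 -0.545] extent [[0.532, 0.005, 0.126], [0.618, 0.04, 0.177]] yaw -0.005 tilt -0.577
right scene 373 [ 0.5762 -0.1698  0.154 ] [0.007 0.954 0.301] extent [[0.531, -0.18, 0.126], [0.619, -0.16, 0.182]] yaw -0.007 tilt 0.305
right top 577 [ 0.5753 -0.1719  0.1578] [0.005 0.953 0.303] extent [[0.532, -0.182, 0.127], [0.618, -0.161, 0.186]] yaw -0.006 tilt 0.308
far rim 183 [ 0.635  -0.0815  0.1153] [0.007  0.6355]
[ 6.13526992e-01  6.43747203e-01  1.64141239e+00 -4.44089210e-16
  8.56433058e-01 -9.57269334e-01]
[0.575, -0.077, 0.076] 0 [-0.21  0.6   1.69 -0.    0.85 -1.78]
[0.575, -0.077, 0.076] 1.57 None
[0.575, -0.077, 0.076] -1.57 [-0.21  0.6   1.69 -0.    0.85 -0.21]
[0.575, -0.077, 0.25] 0 [-0.21  0.39  1.55 -0.    1.2  -1.78]
[0.575, -0.077, 0.25] 1.57 None
[0.575, -0.077, 0.25] -1.57 [-0.21  0.39  1.55 -0.    1.2  -0.21]
[0.45, -0.077, 0.18] 0 [-0.27  0.25  1.94 -0.    0.96 -1.84]
[0.45, -0.077, 0.18] 1.57 None
[0.45, -0.077, 0.18] -1.57 [-0.27  0.25  1.94 -0.    0.96 -0.27]
```

Carton centre is (0.575, -0.0785) with yaw ≈ 0. Flap angles are left ≈ 2.14, right ≈ 1.88 and lid ≈ 1.75. The amber cap is at (0.461, 0.3815) with its top at 0.094, and both views agree. Picking it now.

```bash
python3 - <<'E'
from h import *
R=down(0)
manip.move_ptp([.461,.3815,.15],R); manip.set_gripper(.62,30)
print(manip.current_time())
p,d=manip.grab_frame("wrist");print("wrist",[(np.round(q["at"],3).tolist(),round(q["confidence"],2)) for q in manip.look_for("wrist","bottle")[:3]])
cv2.imwrite("pics/w1.png",p[:,:,::-1])
manip.move_l([.461,.3815,.066],max_speed=.12)
print("f",manip.current_force().round(1))
manip.set_gripper(0.2,30); print("w",manip.current_grip_width(),manip.current_grip_force())
manip.move_l([.461,.3815,.26],max_speed=.2)
print("w",manip.current_grip_width(),manip.current_force().round(1),manip.current_time())
p,d=manip.grab_frame("scene");cv2.imwrite("pics/s1.png",p[90:390,300:620,::-1])
E
```

```text
2.6
wrist [([0.354, 0.392, 0.062], 0.97), ([0.362, 0.316, 0.061], 0.94), ([0.448, 0.383, 0.065], 0.86)]
f [-0.1  0.2 -0.4]
w 0.34480099212008747 29.782791137695312
w 0.3406910288221523 [-0.3  0.3 -1.9] 4.9917
```

View pics/s1.png

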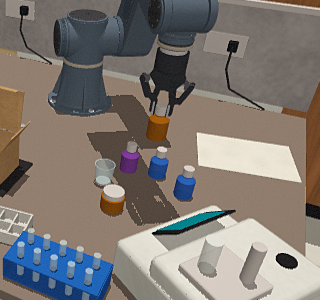

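The crop shows the amber bottle held upright at (157,125), with the look-alikes still standing where they were. Next I place it in the carton.

```bash
python3 - <<'E'
from h import *
R=down(0)
manip.move_ptp([.575,-.0785,.34],R);print(manip.current_time())
manip.move_l([.575,-.0785,.082],max_speed=.15)
f0=manip.current_force();print("f0",f0.round(1))
z=.080
while z>.072:
    manip.move_l([.575,-.0785,z],max_speed=.03);f=manip.current_force()
    if f[2]-f0[2]>1.0: break
    z-=.001
print("z",z,(f-f0).round(1),manip.current_grip_width())
manip.set_gripper(.55,30);manip.dwell(.2)
manip.move_l([.575,-.0785,.20],max_speed=.15);manip.move_l([.575,-.0785,.34],max_speed=.3)
print(manip.current_force().round(1),manip.current_time())
manip.move_ptp([.58,.20,.34],down(-np.pi/2));manip.set_gripper(0,30)
for c in("top","scene"):
    p,d=manip.grab_frame(c);cv2.imwrite(f"pics/{c}2.png",p[:,:,::-1])
    print(c,[(np.round(q["at"],3).tolist(),round(q["confidence"],2)) for q in manip.look_for(c,"bottle")[:4]])
    W=cloud(c,d).reshape(-1,3)
    I=W[(abs(W[:,0]-.575)<.05)&(abs(W[:,1]+.0785)<.06)&(W[:,2]>.085)&(W[:,2]<.108)];print(len(I),I.mean(0).round(3) if len(I) else "",I[:,2].max() if len(I) else "")
    if c=="top":cv2.imwrite("pics/t2c.png",cv2.resize(p[180:300,290:450,::-1],None,fx=3,fy=3))
print(manip.current_time())
E
```

```text
6.7917
f0 [ 0.5 -0.5 -1.4]
z 0.076 [-1.9  1.4  8.1] 0.34209197306734246
[ 0.1  0.3 -1.1] 12.0167
top [([0.411, 0.468, 0.056], 0.83), ([0.347, 0.397, 0.094], 0.68), ([0.567, -0.076, 0.067], 0.56)]
137 [ 0.573 -0.078  0.103] 0.10789747225271114
scene [([0.423, 0.483, 0.051], 0.72), ([0.582, -0.064, 0.092], 0.62), ([0.744, -0.302, 0.023], 0.39)]
88 [ 0.578 -0.073  0.097] 0.10630622314652355
14.5
```

View pics/t2c.png

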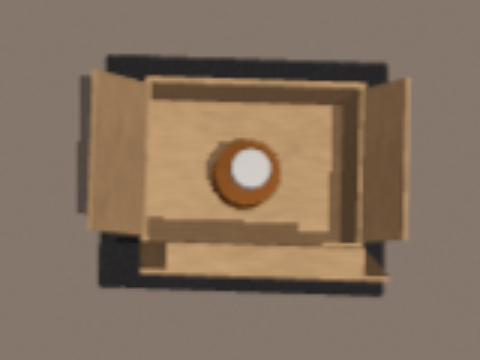

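The crop shows the bottle standing upright in the middle of the carton, with the cap at (250,167) and its top at 0.103–0.106 m. Next I fold the two side flaps.

```bash
cat >> h.py <<'E'
C0=np.array([.575,-.0785,0])
def fold(side,a0,r,hd,hz,R,along=0.,n=9,zend=None):
    """side: outward unit (2d) of the hinge; closed fingertip follows the flap's outer face at radius r"""
    s=np.array([*side,0.]);t=np.array([-s[1],s[0],0.])*along
    def tcp(a,gap=0.):
        o=-r*np.cos(a)+(.002+gap)*np.sin(a); z=r*np.sin(a)+(.002+gap)*np.cos(a)
        return C0+s*(hd+o+.011)+t+[0,0,hz+z]
    p=tcp(a0)+s*.022
    manip.move_ptp([p[0],p[1],max(p[2]+.06,.30)],R); manip.move_l(p,max_speed=.2)
    f0=manip.current_force(); fm=0
    for a in np.linspace(min(a0,1.8),0.06,n):
        manip.move_l(tcp(a),max_speed=.12); f=manip.current_force()-f0; fm=max(fm,np.abs(f).max())
        if fm>15: print("stop at",a,f.round(1)); break
    z=hz+.004
    while z>hz-.003:
        q=tcp(0);q[2]=z;manip.move_l(q,max_speed=.03);f=manip.current_force()-f0
        if f[2]>5: break
        z-=.001
    print("end z",round(z,4),"f",f.round(1),"max",round(fm,1))
    q[2]=.30;manip.move_l(q,max_speed=.25);print("t",manip.current_time())
E
python3 - <<'E'
from h import *
fold((0,1),2.14,.056,.080,.117,down(-np.pi/2),along=-.008)
p,d=manip.grab_frame("scene")
W=cloud("scene",d).reshape(-1,3)
I=W[(abs(W[:,0]-.575)<.05)&(abs(W[:,1]+.03)<.03)&(W[:,2]>.08)&(W[:,2]<.16)];print(len(I),I.mean(0).round(3),np.percentile(I[:,2],[5,95]).round(3))
cv2.imwrite("pics/s3.png",cv2.resize(p[130:300,200:370,::-1],None,fx=3,fy=3))
E
```

```text
end z 0.119 f [-1.5  0.8  5.1] max 1.3
t 20.0583
380 [ 0.577 -0.029  0.118] [0.116 0.12 ]
```

View pics/s3.png

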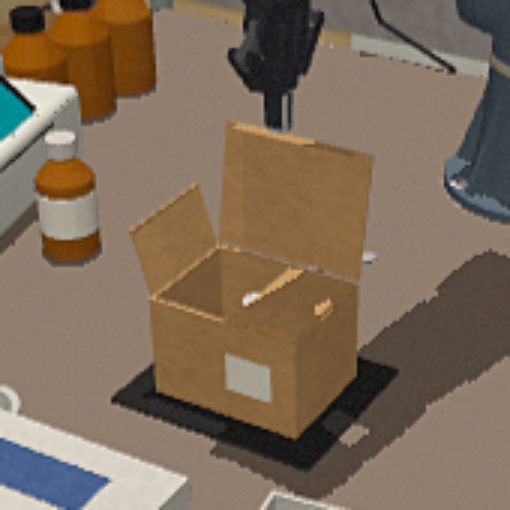

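The left flap is flat (surface at 0.118), and the white cap at (250,298) stands below the rim. Now the right flap.

```bash
python3 - <<'E'
from h import *
fold((0,-1),1.88,.056,.080,.117,down(-np.pi/2),along=.008)
p,d=manip.grab_frame("scene")
W=cloud("scene",d).reshape(-1,3)
for y in(-.03,-.127):
    I=W[(abs(W[:,0]-.575)<.05)&(abs(W[:,1]-y)<.03)&(W[:,2]>.08)&(W[:,2]<.16)];print(len(I),I.mean(0).round(3),np.percentile(I[:,2],[5,95]).round(3))
L=W[(W[:,0]>.45)&(W[:,0]<.515)&(W[:,1]>-.16)&(W[:,1]<.01)&(W[:,2]>.13)&(W[:,2]<.26)];print("lid",np.polyfit(L[:,2],L[:,0],1).round(3),L.max(0).round(3))
E
```

```text
end z 0.119 f [-1.9  1.2  5.5] max 2.0
t 25.6083
377 [ 0.576 -0.029  0.118] [0.116 0.121]
352 [ 0.576 -0.126  0.118] [0.116 0.12 ]
lid [-0.152  0.531] [0.515 0.007 0.249]
```

```bash
python3 - <<'E'
from h import *
p=manip.current_ee_pos();manip.move_l([p[0],p[1],.36],max_speed=.25)
manip.move_ptp([.45,-.0785,.36],down(0))
fold((-1,0),1.75,.112,.061,.120,down(0),n=14)
manip.move_ptp([.45,.15,.38],down(0))
for c in("scene","top"):
    p,d=manip.grab_frame(c);W=cloud(c,d).reshape(-1,3)
    for x in(.54,.62):
        I=W[(abs(W[:,0]-x)<.015)&(abs(W[:,1]+.0785)<.07)&(W[:,2]>.08)&(W[:,2]<.26)];print(c,x,len(I),np.percentile(I[:,2],[5,50,95]).round(4))
    cv2.imwrite(f"pics/{c}5.png",p[:,:,::-1])
print(manip.current_time())
E
```

```text
end z 0.122 f [-4.4 -0.1  8.4] max 1.6
t 33.875
scene 0.54 244 [0.1192 0.1218 0.124 ]
scene 0.62 288 [0.0924 0.1212 0.1238]
top 0.54 856 [0.12   0.1239 0.1275]
top 0.62 847 [0.1201 0.1239 0.1275]
35.1
```

View pics/scene5.png

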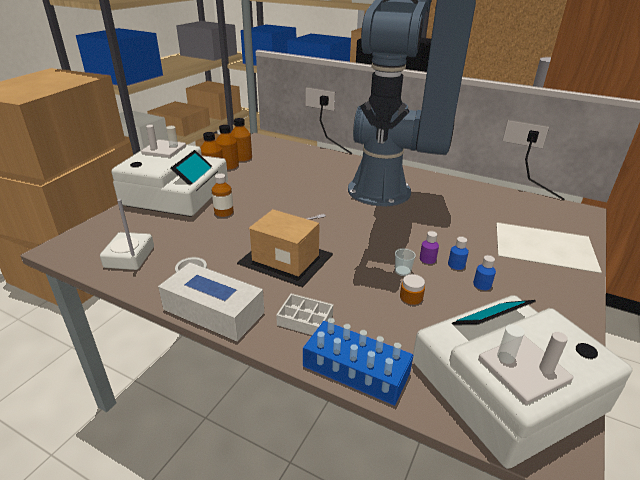

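The carton at (285,242) is closed with its lid flat (0.122 m at both ends), and the bystanders are in place. The arm is clear of everything, so I hand the job in.

```bash
python3 -c "
from bench import manip
print(manip.sign_off())"
```

```text
the job is handed in; nothing more can be done
None
```

I stood the amber bottle upright in the carton, folded the left then the right flap flat, closed the lid over them, and handed the job in at about 35 s; the final picture shows the bystanders in place.

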